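# Charge the seed-drying canister and hold its lid at half-turn

### The job

Pick up the scoop tray by its fin and tip it so that all four clay drying tablets slide into the canister, then set the empty tray back on the bench, upright. Drop the bayonet lid (the one with the grip bar) into the canister's slots until it sits flat on the rim, and twist it clockwise to half-way, where its bar points at the two round posts, well short of the click at the square catches. Finish while still gripping the lid and holding it there against its spring, and leave everything else on the bench where it is.

Things in the scene. Friction and masses are not known exactly. Their poses are not given: they have to be found in the camera images.
- canister: Bare aluminium drying canister fixed to the bench by a 130 mm square foot: a round pot 112 mm across, 110 mm high, open on top, inner floor 12 mm above the bench. Origin: centre of its underside, on the bench; z up. The mouth is 82 mm across, inside a flat rim 8 mm thick with two bayonet slots on the canister's +x and -x sides.
- canister_mouth (a point): Centre of the canister's mouth, level with the top of its rim, 110 mm above the bench; axes as the canister's.
- slot (a point): One of the two bayonet slots, at the rim's top, 46 mm from the axis on the canister's +x side (the other is opposite). Each is 16 mm wide, open to the mouth, and reaches 51 mm from the axis.
- half_post (a point): Top of one of two thin round steel posts (10 mm thick, as high as the rim) opposite each other outside the wall, 62 mm from the axis. They mark half-way: 44 degrees (0.77 rad) clockwise from the slots as seen from above. Two dark square blocks, 84 degrees (1.47 rad) clockwise from the slots, mark the locking catch.
- ring (a joint): Sprung ring under the rim, its dark dogs 16 mm apart under each slot; the lid's lugs drop between them and carry it round. Rad, 0 at rest, growing clockwise seen from above. Lock clicks at 1.40; half-way is 0.70. A spring (0.15 N m at half-way) drives it back to 0. Turned from the slots' middle, the lid moves 0.07 rad before the ring follows, so its bar points at the posts at 0.70.
- lid_center (a point): Grey plastic bayonet lid, about 160 g, upright on the bench: the one with a straight grip bar. Point: the bar's centre, 46 mm above the lid's underside. x along the bar, z up. Bar 70 mm long, 18 wide, 32 high, on a disc 108 across and 6 thick; under it a plug 76 across, 24 deep. The same after half a turn. Seated, the disc lies on the rim and this point is 22 mm above the rim, 132 mm above the bench.
- lid_lug (a point): Centre of one of the lid's two steel lugs, on the plug straight below the ends of the bar (+x and -x), 36 mm below the bar's centre. Each is 10 mm wide, 8 mm high and reaches 47 mm from the axis; top 10 mm and bottom 18 mm below the disc.
- tray_grip (a point): Steel scoop tray, about 220 g, level on the bench: 150 mm long (x), 68 wide (y), floor 4 thick, walls 24 high, open at its -x end. A bridge over its middle carries a black upright grip fin 44 mm long (x), 14 thick (y), 34 high. Point: the fin's centre, 71 mm above the tray's underside; z up. Slippery: tablets slide off when tilted beyond about 25 degrees.
- tray_lip (a point): Middle of the tray's open end, on the floor's upper face: 75 mm towards -x and 67 mm below the grip point.
- tablet0_c (a point): Fired-clay drying tablet, 24 mm across, 18 mm high, 13 g, on the tray at the start. Point: its centre.
- tablet1_c (a point): Fired-clay drying tablet, 24 mm across, 18 mm high, 13 g, on the tray at the start. Point: its centre.
- tablet2_c (a point): Fired-clay drying tablet, 24 mm across, 18 mm high, 13 g, on the tray at the start. Point: its centre.
- tablet3_c (a point): Fired-clay drying tablet, 24 mm across, 18 mm high, 13 g, on the tray at the start. Point: its centre.
- cup_a: Bystander, to be left where it is: small clear seed cup, 70 mm across, 40 mm high. Origin: centre of its underside.
- cup_b: Bystander, to be left where it is: another clear seed cup, 70 mm across, 40 mm high. Origin: centre of its underside.
- spare_lid: Bystander, to be left where it is: plain push-on lid, grey, 90 mm across, 36 mm high, with a round knob and no lugs. Origin: centre of its underside.
- pot: Bystander, to be left where it is: clay plant pot, 90 mm across, 85 mm high. Origin: centre of its underside.
- bottle: Bystander, to be left where it is: white bottle, 66 mm across, 170 mm high. Origin: centre of its underside.
- brush: Bystander, to be left where it is: bench brush lying flat near the robot, 170 mm long along its x, about 30 mm high. Origin: under its middle.
There are look-alikes about, which are no part of the job. Leave any pink look-alike of the part that bears lid_center alone. Leave any yellow look-alike of the part that bears tray_grip alone.

How it is judged:
By the outcome, as a careful person would: the job done as asked, in the order asked, and still so for the second after the job is handed in, while the arm keeps its last pose, push and grip.
It also fails if it takes over 72 s, if anything falls off the work surface, if the arm or the gripper's body presses on something with over 40 N, if the wrist force passes 120 N, or if a joint passes its speed limit or range.

### The arm

A 7-joint arm with a two-finger parallel gripper is mounted at the origin on the work surface. World frame = base frame: x ahead of the robot, y to its left, z up, the work surface at z = 0. Lengths are in mm, angles in rad, forces in N, time in s.
With the tool pointing down it reaches from about 400 to 875 mm from the base axis. Payload 4.4 kg.
Tool frame: the origin (TCP) lies at the very end of the fingers, on their centre line; the grasp point (between the pads) lies 19 mm behind it; z points along the fingers, y is the line along which they close (so a half turn about z gives the same grasp; the last joint's range is limited). The gripper opens to 85 mm and grips with 20 to 120 N. Pads are 22 mm wide; open, the fingers measure 114 mm over their backs; the gripper's body (76 mm by 85 mm) begins 54 mm behind the grasp point. The pads swing forward as they close: fully open they stand 13 mm farther back than shut.
Start: joints at [-1.318, 0.628, 0.038, 1.517, -0.027, 0.996, -0.02], TCP at [203.704, 617.27, 231.313] pointing down, gripper open.
Joint ranges: [-3.06, 3.06], [-0.37, 2.12], [-1.25, 1.32], [0.18, 2.47], [-1.1, 4.24], [0.23, 1.98], [-2.94, 2.94]. Speed limits (rad/s): [2.57, 2.57, 3.14, 3.14, 3.14, 3.14, 3.14].

### API

Orientations are given as [roll, pitch, yaw] about the fixed x, y, z axes, in that order (R = Rz(yaw) Ry(pitch) Rx(roll)).
In Python, from cell import monitor, viewer, workorder gives the robot as it stands.
- The arm moves only by the tool arm_command, never from a script. Its argument "series" is one flat list of numbers, 5 for each row, row after row: the opening in per cent of the stroke, from 0 (shut) to 100 (fully open), then the shift along the tool's x, y, z in cm, then the turn about the tool's z in degrees. In form: [claw, x, y, z, roll, claw, x, y, z, roll, ...]. A call has exactly 5 rows; each row is the pose to reach, as a shift and turn from the pose commanded when the call began, along the tool's axes at that moment; what a row does not reach only later rows make up. A row lasts 1/12 s, in which the tool goes at most 41.7 mm and 7.16 degrees, less where a joint would pass 70% of its speed; a pose out of reach is approached as far as the arm can. A call with a gripper value outside its range is refused whole. The fingers move at their own pace and stop on an object; the grip force is fixed at half the most. Time passes only in rows, so rows that repeat a pose let the fingers close, or fill a call up. It gives the time, the measured TCP pose, the force, the opening and the grip force at its end, in the units of the state.
- monitor.read_state(): the state, without advancing time (a new reading comes with each control period).
- viewer.get_image(name): name is "side" or "top" or "wrist"; returns (picture, depth): 420x560x3 uint8, red, green, blue; 420x560 float32, mm along the optical axis (not along the pixel's ray), 0 where there is no reading.
- viewer.camera_model(name): a dict with "mtx" (3x3 intrinsics, pixels), "R" (3x3) and "t" (3): a world point X has camera coordinates R X + t. Camera axes: x right, y down, z forward; pixel columns grow to the right and rows downward; lengths in mm; the calibration is good to about 2 mm. A picture is of the moment at which its call begins: read the wrist's pose just before it. camera_model takes no time and is no camera call; for the wrist camera it gives the pose at the moment of the call.
- workorder.finish_job(): hands the job in; it is judged then, once.
The state is a dict: "clock": time; "qpos": joint angles; "qd": joint speeds; "tau": joint torques, N m; "eef_pos": TCP position; "tool_rot": TCP orientation; "force": force on the tool from outside, world axes, zero at the start; "torque": the same for the moment, N m; "width": finger opening in mm; "gripper_force": force on a finger pad.
Only numpy, scipy, OpenCV 4.12 (cv2) and the standard library are available. Lean on these libraries where they do the work, as an engineer would, in place of code of your own. Each camera call takes 0.05 s, during which the arm holds its last target. There are 200 camera calls.

## Working session

There is one attempt and no reset: what is moved stays moved. The work goes in short steps, Python scripts to look and compute and a tool call to move; the robot and the scene stay as the last step left them, time stands still between calls to the robot, and variables do not carry over. Pictures are saved under pics/ and viewed, at most 10 in all, crops included, and the job is handed in when it is done.

Besides the shell and the picture viewer there is one more tool, called after "Request:" as name(argument=value, ...) on one line, values as JSON. arm_command: Moves the arm, as the interface text tells. Its arguments: {"type":"object","properties":{"series":{"type":"array","items":{"type":"number"}}},"required":["series"]}

```bash
ls; mkdir -p pics; cat > h.py <<'E'
import numpy as np, cv2
from scipy.spatial.transform import Rotation as Ro
from cell import monitor, viewer, workorder
def shot(n,f):
    s=monitor.read_state(); c=viewer.camera_model(n)
    im,d=viewer.get_image(n)
    cv2.imwrite('pics/'+f+'.png',im[:,:,::-1]); np.savez('pics/'+f+'.npz',im=im,d=d,K=c['mtx'],R=c['R'],t=c['t'])
    return s
def world(f,u,v,z=None,r=1):
    a=np.load('pics/'+f+'.npz'); K,R,t=a['K'],a['R'],a['t']
    ray=np.linalg.inv(K)@[u,v,1]
    if z is None:
        p=a['d'][int(v)-r:int(v)+r+1,int(u)-r:int(u)+r+1]; p=p[p>0]; k=np.median(p)
    else:
        o=-R.T@t; k=(z-o[2])/(R.T@ray)[2]
    return R.T@(ray*k-t)
def crop(f,x0,y0,x1,y1,s,out):
    im=cv2.imread('pics/'+f+'.png')[y0:y1,x0:x1]; cv2.imwrite('pics/'+out+'.png',cv2.resize(im,None,fx=s,fy=s,interpolation=cv2.INTER_CUBIC))
E
python3 - <<'E'
from h import *
s=shot('top','top0'); shot('side','side0')
print({k:np.round(v,3) for k,v in s.items()})
a=cv2.imread('pics/top0.png');b=cv2.imread('pics/side0.png')
c=viewer.camera_model('top');print(np.round(c['R'],3),c['t'])
E
```

```text
pics
{'clock': np.float64(0.0), 'qpos': array([-1.318,  0.629,  0.038,  1.518, -0.027,  0.996, -0.02 ]), 'qd': array([ 0.001,  0.001,  0.001, -0.002,  0.   , -0.   ,  0.   ]), 'tau': array([ 0.0000e+00, -5.6341e+01,  1.2260e+00, -1.9345e+01,  1.1000e-02,
        1.0000e-02, -0.0000e+00]), 'eef_pos': array([203.483, 616.658, 230.361]), 'tool_rot': array([-3.14 , -0.   ,  2.823]), 'force': array([ 0.24 , -0.026,  0.149]), 'torque': array([ 0.047,  0.003, -0.019]), 'gripper_force': np.float64(0.0), 'width': np.float64(85.298)}
[[-0.026 -1.    -0.006]
 [-0.982  0.027 -0.185]
 [ 0.185  0.001 -0.983]] [  19.84173208  527.628889   1372.64761865]
```

View pics/top0.png

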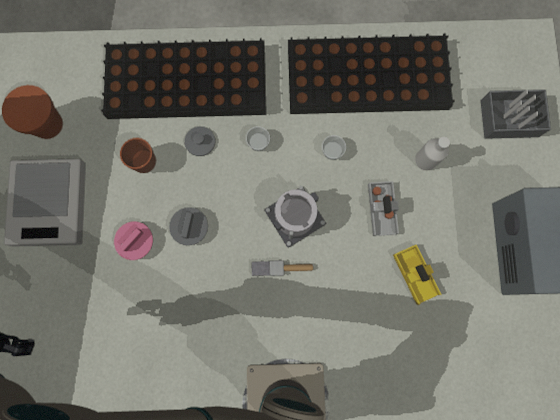

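View pics/side0.png

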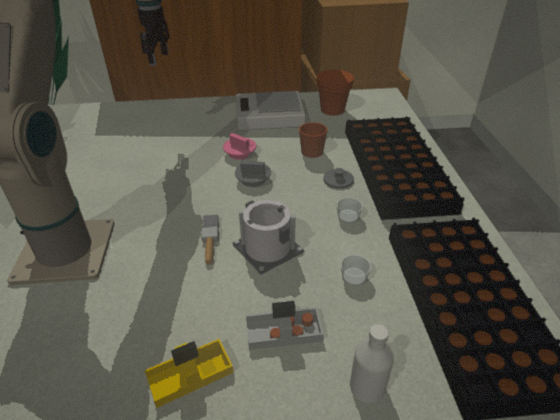

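The side view shows the grey tray with tablets at (285,328), the yellow tray at (188,370), the grey bar lid at (252,172), the pink lid at (239,146) and the knob lid at (338,178). In the top view:
- **Tray candidates:** grey with tablets at (383,208), yellow at (418,275). I choose the grey one.
- **Lid candidates:** grey with bar at (188,226), pink at (133,240), knob lid at (200,140). I choose the grey bar lid.

Next is one close crop to check the choice.

```bash
python3 - <<'E'
from h import *
im=cv2.imread('pics/top0.png')
f=lambda x0,y0,x1,y1:cv2.resize(im[y0:y1,x0:x1],(800//3,300 if 0 else int(266*(y1-y0)/(x1-x0))),interpolation=cv2.INTER_CUBIC)
a=f(345,165,415,245);b=f(260,175,330,255);c=f(155,190,225,270)
cv2.imwrite('pics/c1.png',cv2.resize(np.hstack([a,b,c]),(798,304)))
E
```

```text
(no output)
```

View pics/c1.png

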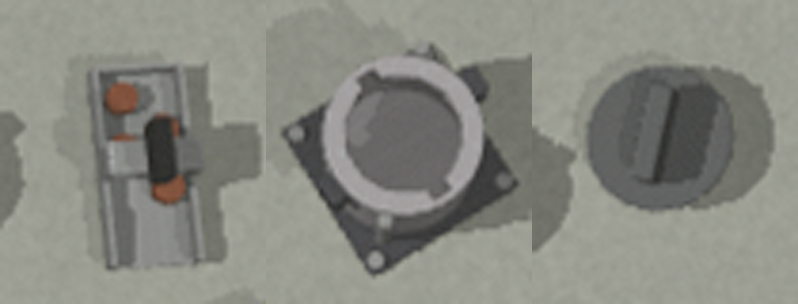

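The crop shows the grey tray with black fin, closed wall at the top and open end toward the robot. It also shows the canister with slots at about (288,196) and (306,225), and the grey bar lid. The choice is confirmed. Now I'll measure positions by depth.

```bash
cat >> h.py <<'E'
def cloud(f):
    a=np.load('pics/'+f+'.npz'); d=a['d'];v,u=np.nonzero(d>0)
    P=(np.linalg.inv(a['K'])@np.vstack([u,v,np.ones_like(u)])*d[v,u])
    return (a['R'].T@(P-a['t'][:,None])).T,u,v,a['im'][v,u].astype(int)
def rect(P): 
    r=cv2.minAreaRect(P[:,:2].astype(np.float32)); return np.round(r[0],1),np.round(r[1],1),round(r[2],1)
def circ(P):
    A=np.c_[2*P[:,:2],np.ones(len(P))]; s=np.linalg.lstsq(A,(P[:,:2]**2).sum(1),rcond=None)[0]
    return np.round(s[:2],1),round(float(np.sqrt(s[2]+s[:2]@s[:2])),1)
def go(p,yaw):
    "shift in tool axes (cm) and roll (deg) from present pose to TCP p,yaw"
    s=monitor.read_state(); R=Ro.from_euler('xyz',s['tool_rot'])
    d=R.inv().apply(np.array(p)-s['eef_pos'])/10
    dy=-(yaw-np.degrees(s['tool_rot'][2])); dy=(dy+180)%360-180
    return np.round(d,2),round(dy,1)
E
python3 - <<'E'
from h import *
P,u,v,c=cloud('top0')
box=lambda x0,y0,x1,y1:(u>=x0)&(u<x1)&(v>=y0)&(v<y1)
print('floor',np.median(P[box(340,240,380,260),2]))
m=box(255,175,335,255)&(abs(P[:,2]-110)<5)
Q=P[m];print('rim',rect(Q),circ(Q),np.median(Q[:,2]))
k=cv2.minEnclosingCircle(Q[:,:2].astype(np.float32));print(k)
for n,w in [('s1',(287.9,196)),('s2',(305.8,225)),('post?',(301.8,188)),('post2?',(291.3,232))]: print(n,np.round(world('top0',*w,z=110),1))
dk=c.sum(1)<150
m=box(360,175,410,240)&(P[:,2]>75);print('fin',rect(P[m]),np.median(P[m,2]),m.sum())
m=box(360,175,410,240)&(P[:,2]>18)&(P[:,2]<45);print('traywalls',rect(P[m]),np.round(np.median(P[m],0)))
m=box(160,200,215,250)&(P[:,2]>56);print('bar',rect(P[m]),np.median(P[m,2]))
m=box(160,200,215,250)&(P[:,2]>18);print('lid',circ(P[m]),cv2.minEnclosingCircle(P[m,:2].astype(np.float32)))
for n,w in [('fin a',(385.5,197)),('fin b',(388.5,211.5))]: print(n,np.round(world('top0',*w,z=88),1))
E
```

```text
floor -0.6598853189036167
rim (array([503.1, -40.7]), array([110., 128.]), 60.6) (array([502.9, -40.7]), 51.2) 109.42628399823565
((503.41162109375, -39.88488006591797), 68.18661499023438)
s1 [539.8 -20.7 110. ]
s2 [461.  -65.2 110. ]
post? [560.4 -58.2 110. ]
post2? [443.6 -26.7 110. ]
fin (array([ 518.6, -289.2]), array([44.3, 15.4]), 1.5) 85.93708044037133 101
traywalls (array([ 518.8, -289.2]), array([149.6,  69.3]), 1.9) [ 540. -278.   22.]
bar (array([480.1, 256.9]), array([18.7, 69.7]), 78.2) 61.65935156926455
lid (array([480.5, 257.3]), 37.9) ((480.9739074707031, 257.5360412597656), 54.30438995361328)
fin a [ 534.4 -283.    88. ]
fin b [ 494.7 -288.4   88. ]
```

Request:
arm_command(series=[100, -3.6, -1.8, 0, 7, 100, -7.2, -3.6, 0, 14, 100, -10.8, -5.4, 0, 21, 100, -14.4, -7.2, 0, 28, 100, -18, -9, 0, 35])

```text
clock: 0.52
eef_pos: [347.3, 473.7, 231.1]
tool_rot: [-3.141, 0.0, 2.206]
force: [0.5, 0.1, -0.3]
width: 85.3
gripper_force: 0.0
```

```bash
python3 - <<'E'
from h import *
s=monitor.read_state();print(s['eef_pos'],s['tool_rot'],s['clock'],s['qpos'])
print(go((520,250,231),60),go((518.6,-289.2,160),1.7))
E
```

```text
[347.29989344 473.66356531 231.05423658] [-3.14102650e+00  2.02383046e-04  2.20620448e+00] 0.5167 [-1.11978638  0.54518542  0.20860849  1.7022971  -0.13653972  0.90892188
 -0.22100964]
(array([-2.825e+01,  6.200e-01,  1.000e-02]), np.float64(66.4)) (array([-71.56, -31.49,   7.14]), np.float64(124.7))
```

Request:
arm_command(series=[100, -4.1, 0.1, 0, 7, 100, -8.2, 0.2, 0, 14, 100, -12.3, 0.3, 0, 21, 100, -16.4, 0.4, 0, 28, 100, -20.5, 0.5, 0, 35])

```text
clock: 0.93
eef_pos: [473.7, 312.4, 231.1]
tool_rot: [-3.141, 0.0, 1.595]
force: [0.8, 0.2, 0.0]
width: 85.6
gripper_force: 0.0
```

```bash
python3 - <<'E'
from h import *
print(go((518.6,-289.2,160),1.7))
E
```

```text
(array([-60.25,   3.02,   7.12]), np.float64(89.7))
```

Request:
arm_command(series=[100, -4, 0.2, 0, 7, 100, -8, 0.4, 0, 14, 100, -12, 0.6, 0, 21, 100, -16, 0.8, 0, 28, 100, -20, 1, 0, 35])

```text
clock: 1.35
eef_pos: [488.6, 112.7, 231.2]
tool_rot: [-3.141, 0.0, 0.984]
force: [0.1, -0.2, 0.2]
width: 85.7
gripper_force: 0.0
```

Request:
arm_command(series=[80, -3.2, 2.5, 0, 7, 70, -6.4, 5, 0, 14, 60, -9.6, 7.4, 0, 21, 60, -12.7, 9.8, 0, 28, 60, -15.8, 12.3, 0, 35])

```text
clock: 1.77
eef_pos: [504.7, -86.6, 231.2]
tool_rot: [-3.141, 0.0, 0.374]
force: [1.8, 0.1, 0.7]
width: 51.2
gripper_force: 0.0
```

Request:
arm_command(series=[60, -1.2, 3.9, 0, 5, 60, -2.4, 7.8, 0, 10, 60, -3.6, 11.7, 1, 15, 60, -4.8, 15.6, 2, 19.7, 60, -6, 19.3, 3, 19.7])

```text
clock: 2.18
eef_pos: [521.0, -288.3, 200.4]
tool_rot: [-3.141, 0.0, 0.032]
force: [1.3, 0.7, -0.1]
width: 51.1
gripper_force: 0.0
```

```bash
python3 - <<'E'
from h import *
s=shot('wrist','w1');print(s['eef_pos'],np.degrees(s['tool_rot']),s['qpos'])
P,u,v,c=cloud('w1')
m=(abs(P[:,0]-518)<90)&(abs(P[:,1]+289)<45)&(P[:,2]>75)&(P[:,2]<95);print(rect(P[m]),np.median(P[m,2]))
print(go((518.6,-289.2,110),1.7))
E
```

```text
[ 520.96391542 -288.27805192  200.44260487] [-1.79988978e+02  2.45497825e-02  1.86107355e+00] [ 0.01535661  0.69613585  0.74718426  1.72219177 -0.56456009  0.95150427
 -0.55250945]
(array([ 518.6, -288.3]), array([43.9, 13.8]), 2.1) 86.63781008898134
(array([ 0.08, -1.05,  8.95]), np.float64(-0.2))
```

View pics/w1.png

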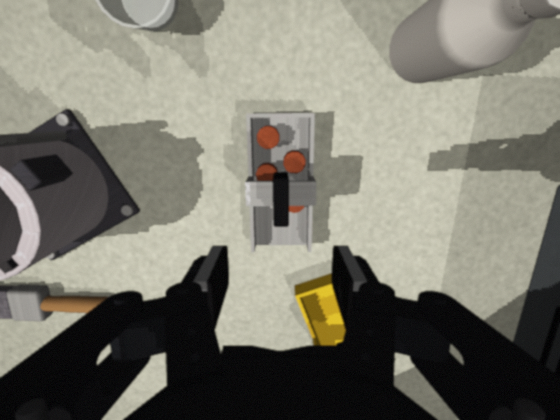

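The wrist view shows the tray with its closed wall at the top (281,114) and the open end at (281,245). The fin is at (281,200), with tablets at (268,136), (294,162), (266,173) and (296,208).

```bash
python3 - <<'E'
from h import *
s=monitor.read_state();print(s['eef_pos'],np.degrees(s['tool_rot']),s['clock'])
R=Ro.from_euler('xyz',s['tool_rot']);print(R.as_matrix().round(3))
print(go((518.6,-288.5,90),1.9))
E
```

```text
[ 518.27660318 -298.85324598  199.58850923] [1.79457278e+02 1.19583310e-01 1.45708012e+00] 2.2333
[[ 1.     0.025 -0.002]
 [ 0.025 -1.    -0.01 ]
 [-0.002  0.009 -1.   ]]
(array([ 0.08, -1.14, 10.95]), np.float64(-0.4))
```

Request:
arm_command(series=[60, 0, 0, 2, 0, 60, 0, 0, 4, 0, 60, 0, 0, 6, 0, 60, 0, 0, 6, 0, 60, 0, 0, 6, 0])

```text
clock: 2.65
eef_pos: [520.3, -286.0, 140.5]
tool_rot: [-3.14, 0.002, 0.036]
force: [0.1, -0.6, -0.3]
width: 51.0
gripper_force: 0.0
```

```bash
python3 - <<'E'
from h import *
s=monitor.read_state();print(s['eef_pos'],np.degrees(s['tool_rot']),s['clock'])
print(go((518.6,-288.5,60),1.9))
E
```

```text
[ 520.29606653 -285.95086549  140.51550969] [-1.79926349e+02  1.34454529e-01  2.03895049e+00] 2.65
(array([-0.16,  0.26,  8.05]), np.float64(0.1))
```

Request:
arm_command(series=[60, -0.1, 0.2, 2, 0, 60, -0.2, 0.2, 4, 0, 60, -0.2, 0.2, 6, 0, 60, -0.2, 0.2, 7.5, 0, 60, -0.2, 0.2, 8.1, 0])

```text
clock: 3.07
eef_pos: [519.1, -288.2, 59.8]
tool_rot: [-3.141, 0.001, 0.036]
force: [0.0, 0.1, 0.2]
width: 51.1
gripper_force: 0.0
```

Request:
arm_command(series=[60, 0, 0, 0, 0, 30, 0, 0, 0, 0, 0, 0, 0, 0, 0, 0, 0, 0, 0, 0, 0, 0, 0, 0, 0])

```text
clock: 3.48
eef_pos: [519.9, -289.1, 61.7]
tool_rot: [3.141, -0.002, 0.036]
force: [-0.3, 1.4, 5.6]
width: 12.7
gripper_force: 59.5
```

Request:
arm_command(series=[0, 0, 0, 0, 0, 0, 0, 0, 0, 0, 0, 0, 0, -1, 0, 0, 0, 0, -2, 0, 0, 0, 0, -3, 0])

```text
clock: 3.9
eef_pos: [518.9, -288.7, 91.2]
tool_rot: [-3.142, 0.0, 0.035]
force: [0.1, -0.9, -1.9]
width: 12.9
gripper_force: 58.6
```

Request:
arm_command(series=[0, 0, 0, -2, 0, 0, 0, 0, -4.2, 0, 0, 0, 0, -6.4, 0, 0, 0, 0, -8.4, 0, 0, 0, 0, -10, 0])

```text
clock: 4.32
eef_pos: [519.2, -289.1, 192.9]
tool_rot: [3.14, -0.002, 0.035]
force: [0.1, 0.4, -2.1]
width: 12.8
gripper_force: 58.7
```

Request:
arm_command(series=[0, 0.1, -0.4, -1, 0, 0, 0.3, -1.2, -1.6, 0, 0, 0.5, -2.4, -2, 0, 0, 0.9, -4, -2, 0, 0, 1.3, -6, -2, 0])

```text
clock: 4.73
eef_pos: [529.6, -227.6, 210.3]
tool_rot: [3.142, 0.0, 0.034]
force: [0.0, -0.1, -3.0]
width: 12.6
gripper_force: 58.7
```

Request:
arm_command(series=[0, 0.5, -2.2, 0, 0, 0, 1, -4.4, 0, 0, 0, 1.4, -6.6, 0, 0, 0, 1.9, -8.8, 0, 0, 0, 2.4, -11, 0, 0])

```text
clock: 5.15
eef_pos: [549.5, -115.0, 209.7]
tool_rot: [-3.14, 0.002, 0.036]
force: [0.5, -0.1, -2.4]
width: 12.9
gripper_force: 58.7
```

Request:
arm_command(series=[0, 0.5, -2.2, 0, 0, 0, 1, -4.4, 0, 0, 0, 1.4, -6.6, 0, 0, 0, 1.9, -8.8, 0, 0, 0, 2.4, -11, 0, 0])

```text
clock: 5.57
eef_pos: [569.3, -4.3, 209.7]
tool_rot: [-3.141, 0.002, 0.036]
force: [0.1, -0.2, -3.1]
width: 12.7
gripper_force: 58.7
```

Request:
arm_command(series=[0, 0.5, -2.2, 0, -1, 0, 0.9, -4.2, 0, -3, 0, 1.2, -6, 0, -5, 0, 1.5, -7.4, 0, -8, 0, 1.7, -8.3, 0, -11])

```text
clock: 5.98
eef_pos: [583.8, 79.8, 209.7]
tool_rot: [-3.141, 0.001, 0.234]
force: [-1.1, 1.1, -2.3]
width: 13.1
gripper_force: 58.7
```

Request:
arm_command(series=[0, 0, 0, 0, -4, 0, 0, 0, 0, -8, 0, 0, 0, 0, -12, 0, 0, 0, 0, -16, 0, 0, 0, 0, -20])

```text
clock: 6.4
eef_pos: [583.7, 76.9, 210.1]
tool_rot: [-3.141, 0.001, 0.581]
force: [-0.7, -0.3, -2.2]
width: 13.0
gripper_force: 58.7
```

Request:
arm_command(series=[0, 0, 0, 0, -4, 0, 0, 0, 0, -8, 0, 0, 0, 0, -12, 0, 0, 0, 0, -16, 0, 0, 0, 0, -20])

```text
clock: 6.82
eef_pos: [583.8, 76.8, 210.1]
tool_rot: [-3.141, 0.001, 0.93]
force: [0.7, 0.6, -2.6]
width: 12.7
gripper_force: 58.7
```

Request:
arm_command(series=[0, 0, 0, 0, -2, 0, 0, 0, 0, -3, 0, 0, 0, 0, -3, 0, 0, 0, 0, -3, 0, 0, 0, 0, -3])

```text
clock: 7.23
eef_pos: [584.0, 76.8, 210.2]
tool_rot: [-3.141, 0.0, 0.978]
force: [-0.5, -0.7, -2.6]
width: 12.8
gripper_force: 58.7
```

```bash
python3 - <<'E'
from h import *
s=shot('side','s1');shot('top','t1');print(s['eef_pos'],np.degrees(s['tool_rot']),s['force'],s['qpos'].round(2))
a=cv2.imread('pics/s1.png')[150:330,170:370];b=cv2.imread('pics/t1.png')[130:290,210:390]
cv2.imwrite('pics/v1.png',np.hstack([cv2.resize(a,(400,360)),cv2.resize(b,(400,360))]))
print(go((584,80,200),56))
E
```

```text
[584.00669094  76.84593226 210.20362672] [-1.79991352e+02  1.72996061e-02  5.60091036e+01] [-0.53124966 -0.67142196 -2.55998701] [-0.52  0.62  0.55  1.73 -0.39  0.91 -0.4 ]
(array([ 0.25, -0.18,  1.02]), np.float64(0.0))
```

View pics/v1.png

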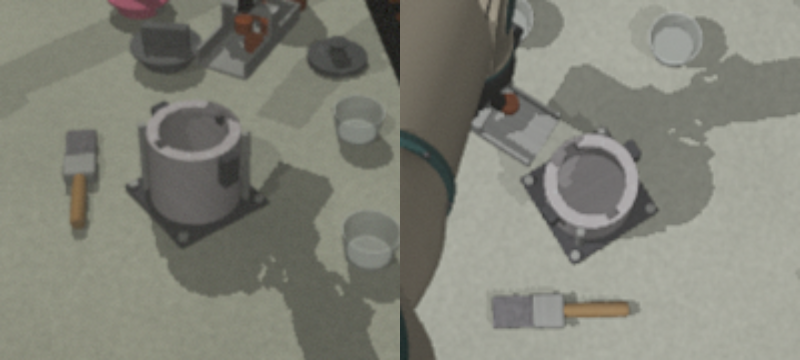

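The side crop shows the tray level at upper centre, with tablets inside and the lip facing the canister. The top crop shows the lip edge at (530,160) pointing at the canister mouth (592,182). The tool can only yaw, so I'll tilt the tray within the grip by pushing its lip against the canister's wall to about 18°. Then I'll put the lip in the mouth and tilt it further there.

Request:
arm_command(series=[0, 0.2, -0.1, 1, 0, 0, 0.2, -0.2, 2.5, 0, 0, 0.2, -0.2, 4, 0, 0, 0.2, -0.2, 5.3, 0, 0, 0.2, -0.2, 6, 0])

```text
clock: 7.75
eef_pos: [582.3, 80.0, 148.0]
tool_rot: [-3.139, 0.002, 0.978]
force: [0.1, -0.2, -3.1]
width: 12.9
gripper_force: 58.7
```

Request:
arm_command(series=[0, 0, 0, 0, 0, 0, -0.3, 0, 0, 0, 0, -0.6, 0, 0, 0, 0, -0.9, 0, 0, 0, 0, -1.2, 0, 0, 0])

```text
clock: 8.17
eef_pos: [577.1, 69.2, 151.0]
tool_rot: [3.141, -0.001, 0.978]
force: [0.2, -0.7, -2.2]
width: 13.0
gripper_force: 58.7
```

Request:
arm_command(series=[0, -0.2, 0, 0, 0, 0, -0.4, 0, 0, 0, 0, -0.6, 0, -0.2, 0, 0, -0.8, 0, -0.4, 0, 0, -0.8, 0, -0.4, 0])

```text
clock: 8.58
eef_pos: [574.1, 65.1, 155.3]
tool_rot: [3.14, -0.005, 0.979]
force: [3.1, 4.5, -2.6]
width: 13.1
gripper_force: 58.7
```

Request:
arm_command(series=[0, -0.2, 0, -0.2, 0, 0, -0.5, 0, -0.4, 0, 0, -0.8, 0, -0.6, 0, 0, -1.1, 0, -0.8, 0, 0, -1.2, 0, -0.8, 0])

```text
clock: 9.0
eef_pos: [567.9, 55.8, 163.5]
tool_rot: [3.14, -0.006, 0.979]
force: [4.0, 6.4, -2.4]
width: 13.1
gripper_force: 58.7
```

```bash
python3 - <<'E'
from h import *
s=shot('side','s2');shot('wrist','w2')
a=cv2.imread('pics/s2.png')[110:260,210:360];b=cv2.imread('pics/w2.png')
cv2.imwrite('pics/v2.png',np.hstack([cv2.resize(a,(400,400)),cv2.resize(b,(400,400))]))
E
```

```text
(no output)
```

View pics/v2.png

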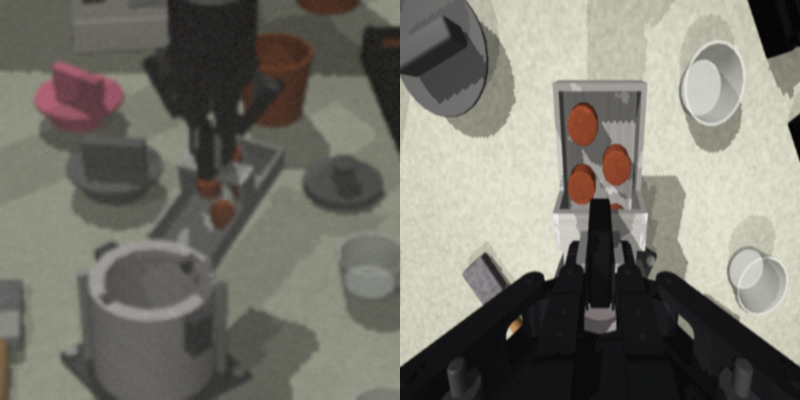

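The side crop shows the tray tilted, with the lip at (190,255) against the pot wall. The wrist crop shows the tablets still in place at (582,124), (616,165) and (582,184). I'll tilt a little further and measure the angle from depth.

Request:
arm_command(series=[0, -0.2, 0, -0.2, 0, 0, -0.4, 0, -0.3, 0, 0, -0.6, 0, -0.5, 0, 0, -0.7, 0, -0.6, 0, 0, -0.7, 0, -0.6, 0])

```text
clock: 9.52
eef_pos: [563.4, 49.4, 169.1]
tool_rot: [3.14, -0.005, 0.979]
force: [2.8, 4.8, -3.5]
width: 12.6
gripper_force: 58.7
```

```bash
cat >> h.py <<'E'
def tilt(f,yaw=56.):
    s=shot('wrist',f); P,u,v,c=cloud(f)
    q=(P-(np.r_[s['eef_pos'][:2],s['eef_pos'][2]+19]))
    a=np.radians(yaw); X=q[:,0]*np.cos(a)+q[:,1]*np.sin(a); Y=-q[:,0]*np.sin(a)+q[:,1]*np.cos(a); Z=q[:,2]
    best=None
    for th in np.arange(-5,60,.5):
        t=np.radians(th); x=X*np.cos(t)+Z*np.sin(t); z=-X*np.sin(t)+Z*np.cos(t)
        m=(x>15)&(x<76)&(abs(Y)<35)&(z>-78)&(z<-40)   # tray rear in tray frame
        n=((abs(z+75)<1.5)&m&(abs(Y)<29)).sum()+(m&(abs(z+51)<1.5)).sum()
        if best is None or n>best[1]: best=(th,n)
    return s,best
E
python3 - <<'E'
from h import *
s,b=tilt('w3');print(b,s['eef_pos'],s['force'],np.degrees(s['tool_rot']))
E
```

```text
(np.float64(11.0), np.int64(4575)) [563.39065232  49.35015502 169.1468658 ] [ 2.83923438  4.75890812 -3.52404936] [179.91594335  -0.26079113  56.09217941]
```

Request:
arm_command(series=[0, -0.2, 0, -0.1, 0, 0, -0.4, 0, -0.3, 0, 0, -0.6, 0, -0.4, 0, 0, -0.8, 0, -0.5, 0, 0, -0.8, 0, -0.5, 0])

```text
clock: 9.98
eef_pos: [558.8, 42.7, 174.1]
tool_rot: [3.14, -0.005, 0.979]
force: [3.0, 4.7, -3.1]
width: 13.1
gripper_force: 58.6
```

```bash
python3 - <<'E'
from h import *
s,b=tilt('w4');print(b,s['eef_pos'],s['force'],np.degrees(s['tool_rot']))
P,u,v,c=cloud('w4')
q=P-np.r_[s['eef_pos'][:2],0]; a=np.radians(56);X=q[:,0]*np.cos(a)+q[:,1]*np.sin(a); Y=-q[:,0]*np.sin(a)+q[:,1]*np.cos(a)
red=(c[:,0]>1.6*c[:,2])
for lo in range(10,90,6):
    m=(X>lo)&(X<lo+6)&(abs(Y)<28)&~red&(P[:,2]>60)
    if m.sum()>5: print(lo+3,np.round(np.percentile(P[m,2],[10,30,50,90]),1),m.sum())
E
```

```text
(np.float64(15.0), np.int64(4606)) [558.84186792  42.71138769 174.12143995] [ 2.97500001  4.73060234 -3.12329514] [179.92526297  -0.26246902  56.08340582]
13 [181.8 222.4 249.8 265.5] 10916
19 [170.8 250.9 262.6 273.4] 12260
25 [118.4 166.3 183.1 197.2] 1651
31 [119.9 120.8 173.5 181.5] 543
37 [121.7 122.3 122.9 125.6] 159
43 [123.9 124.7 125.1 126.5] 240
49 [125.7 126.4 126.9 128.2] 536
55 [127.8 128.4 128.9 130.2] 501
61 [129.8 130.5 131.  132.2] 563
67 [131.8 132.6 133.  134.1] 618
73 [134.  134.7 135.1 136.2] 653
79 [135.9 136.6 137.2 138.5] 911
85 [138.1 138.8 139.4 161.1] 1495
91 [140.4 156.  161.  162.5] 1713
```

Request:
arm_command(series=[0, 0.3, 0, 0, 0, 0, 0.6, 0, -0.5, 0, 0, 0.8, 0, -1.5, 0, 0, 0.8, 0, -2.6, 0, 0, 0.8, 0, -3.4, 0])

```text
clock: 10.45
eef_pos: [562.2, 46.7, 209.0]
tool_rot: [3.14, -0.0, 0.978]
force: [0.0, -0.1, -1.9]
width: 12.6
gripper_force: 58.6
```

Request:
arm_command(series=[0, 0, 0, 0, 0, 0, -0.3, 0, 0, 0, 0, -0.9, 0, 0, 0, 0, -1.8, 0, 0, 0, 0, -2.7, 0, 0, 0])

```text
clock: 10.87
eef_pos: [545.6, 23.8, 206.8]
tool_rot: [-3.141, 0.001, 0.978]
force: [-0.1, -0.6, -1.8]
width: 12.8
gripper_force: 58.6
```

Request:
arm_command(series=[0, -0.9, 0, 0, 0, 0, -1.8, 0, 0, 0, 0, -2.7, 0, 0, 0, 0, -3.3, 0, 0, 0, 0, -3.6, 0, 0, 0])

```text
clock: 11.28
eef_pos: [525.9, -6.2, 207.4]
tool_rot: [-3.141, 0.0, 0.976]
force: [-0.2, -0.6, -3.0]
width: 13.0
gripper_force: 58.6
```

```bash
cat >> h.py <<'E'
def slope(f):
    s=shot('wrist',f);P,u,v,c=cloud(f)
    q=P-np.r_[s['eef_pos'][:2],0]; a=np.radians(56);X=q[:,0]*np.cos(a)+q[:,1]*np.sin(a); Y=-q[:,0]*np.sin(a)+q[:,1]*np.cos(a)
    red=(c[:,0]>1.6*c[:,2]); z=P[:,2]-s['eef_pos'][2]-19
    m=(X>40)&(X<85)&(abs(Y)<25)&~red&(z<-15)
    k=np.polyfit(X[m],z[m],1)
    for _ in range(5):
        r=abs(np.polyval(k,X)-z); mm=m&(r<4); k=np.polyfit(X[mm],z[mm],1)
    th=np.arctan(k[0]); h=-k[1]*np.cos(th)
    rr=np.dot(s['eef_pos'][:2]-[502.5,-41],[np.cos(a),np.sin(a)]);lat=np.dot(s['eef_pos'][:2]-[502.5,-41],[-np.sin(a),np.cos(a)])
    lx=rr+h*np.sin(th)-75*np.cos(th); lz=s['eef_pos'][2]+19-h*np.cos(th)-75*np.sin(th)
    print('tilt',np.degrees(th).round(1),'h',h.round(1),'n',mm.sum(),'tool r,lat',rr.round(1),lat.round(1),'lip r,z',lx.round(1),lz.round(1),'red',(red&(abs(Y)<35)&(X>0)&(X<100)&(z<0)).sum(),s['eef_pos'].round(1),s['force'].round(1))
E
python3 -c "
from h import *
slope('w5')"
```

```text
tilt 18.0 h 78.4 n 6094 tool r,lat 41.9 0.1 lip r,z -5.2 128.6 red 3467 [525.9  -6.2 207.4] [-0.2 -0.6 -3. ]
```

Request:
arm_command(series=[0, -0.2, 0, 0.3, 0, 0, -0.5, 0, 0.9, 0, 0, -0.9, 0, 1.6, 0, 0, -1.1, 0, 2.2, 0, 0, -1.2, 0, 2.4, 0])

```text
clock: 11.75
eef_pos: [518.8, -15.1, 181.9]
tool_rot: [-3.14, 0.002, 0.978]
force: [-0.5, -0.1, -1.6]
width: 12.8
gripper_force: 58.6
```

Request:
arm_command(series=[0, -0.2, 0, 0.1, 0, 0, -0.4, 0, 0.2, 0, 0, -0.6, 0, 0.3, 0, 0, -0.8, 0, 0.4, 0, 0, -0.9, 0, 0.4, 0])

```text
clock: 12.17
eef_pos: [516.4, -21.5, 179.7]
tool_rot: [3.14, -0.003, 0.978]
force: [3.2, 4.0, -3.1]
width: 13.1
gripper_force: 58.5
```

```bash
python3 -c "
from h import *
slope('w6')"
```

```text
tilt 18.8 h 78.5 n 6813 tool r,lat 23.9 -0.6 lip r,z -21.8 100.2 red 374 [516.4 -21.5 179.7] [ 3.2  4.  -3.1]
```

Request:
arm_command(series=[0, -0.3, 0, 0, 0, 0, -0.6, 0, 0, 0, 0, -0.9, 0, 0, 0, 0, -1.2, 0, 0, 0, 0, -1.4, 0, 0, 0])

```text
clock: 12.63
eef_pos: [510.7, -30.7, 181.3]
tool_rot: [3.138, -0.008, 0.98]
force: [4.5, 10.0, 10.7]
width: 12.6
gripper_force: 60.7
```

Request:
arm_command(series=[0, -0.3, 0, 0, 0, 0, -0.6, 0, 0.1, 0, 0, -0.9, 0, 0.1, 0, 0, -1.2, 0, 0.2, 0, 0, -1.4, 0, 0.2, 0])

```text
clock: 13.05
eef_pos: [504.7, -40.2, 181.2]
tool_rot: [3.137, -0.013, 0.981]
force: [3.7, 14.1, 18.5]
width: 12.8
gripper_force: 62.2
```

```bash
python3 -c "
from h import *
slope('w7')
shot('side','s3');shot('top','t3')
a=cv2.imread('pics/s3.png')[150:300,180:330];b=cv2.imread('pics/w7.png')
cv2.imwrite('pics/v3.png',np.hstack([cv2.resize(a,(400,400)),cv2.resize(b,(400,400))]))
"
```

```text
tilt 30.6 h 78.7 n 7370 tool r,lat 1.9 -1.4 lip r,z -22.5 94.3 red 32 [504.7 -40.2 181.2] [ 3.7 14.1 18.5]
```

View pics/v3.png

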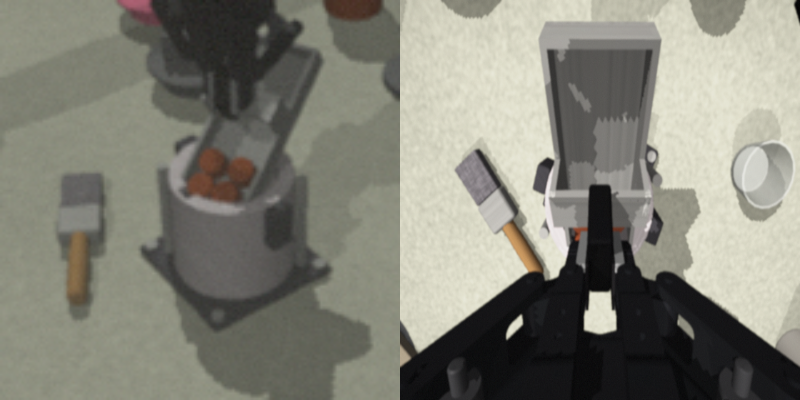

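The side crop shows all four tablets gathered at the lip in the mouth, around (220,175), with the tray at about 30°. The wrist crop shows the rear of the tray empty. I'll tilt more, then draw back so they drop.

Request:
arm_command(series=[0, -0.3, 0, -0.1, 0, 0, -0.6, 0, -0.2, 0, 0, -0.9, 0, -0.2, 0, 0, -1.2, 0, -0.3, 0, 0, -1.3, 0, -0.3, 0])

```text
clock: 13.62
eef_pos: [495.5, -53.6, 183.0]
tool_rot: [3.138, -0.008, 0.98]
force: [4.7, 10.3, 13.0]
width: 13.0
gripper_force: 63.7
```

Request:
arm_command(series=[0, 0.3, 0, -0.2, 0, 0, 0.7, 0, -0.3, 0, 0, 1.1, 0, -0.4, 0, 0, 1.6, 0, -0.5, 0, 0, 2, 0, -0.6, 0])

```text
clock: 14.03
eef_pos: [502.4, -39.6, 185.9]
tool_rot: [-3.14, 0.001, 0.978]
force: [-0.4, 0.2, -1.9]
width: 12.8
gripper_force: 60.9
```

```bash
python3 -c "
from h import *
slope('w8')
shot('side','s4');shot('top','t4')
a=cv2.imread('pics/s4.png')[150:300,180:330];b=cv2.imread('pics/t4.png')[150:290,220:360]
cv2.imwrite('pics/v4.png',np.hstack([cv2.resize(a,(400,400)),cv2.resize(b,(400,400))]))
"
```

```text
tilt 38.5 h 79.3 n 7736 tool r,lat 1.1 0.9 lip r,z -8.3 96.2 red 9 [502.4 -39.6 185.9] [-0.4  0.2 -1.9]
```

View pics/v4.png

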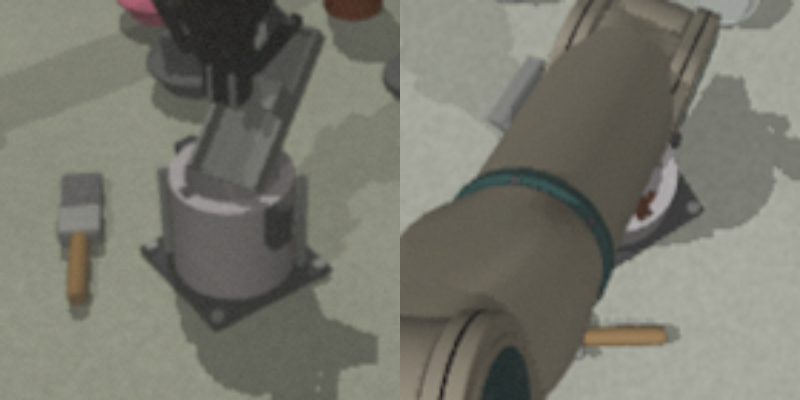

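The side crop shows the tray floor empty to the lip at (225,185), and the top crop shows red tablets in the mouth at (645,205). Next I lift the tray, carry it back toward its place and level it on the bench.

Request:
arm_command(series=[0, 0.1, 0, -1, 0, 0, 0.2, 0, -2.5, 0, 0, 0.2, 0, -4.5, 0, 0, 0.2, 0, -6.5, 0, 0, 0.2, 0, -7.5, 0])

```text
clock: 14.6
eef_pos: [505.0, -38.9, 263.8]
tool_rot: [3.139, -0.001, 0.977]
force: [0.2, 0.1, -1.0]
width: 13.2
gripper_force: 61.0
```

Request:
arm_command(series=[0, -1, 0.5, 0, 0, 0, -2.8, 1.5, 0, 0, 0, -5, 2.8, 0, 0, 0, -7.5, 4.1, 0, 0, 0, -10, 5.5, 0, 0])

```text
clock: 15.02
eef_pos: [492.7, -153.3, 260.4]
tool_rot: [-3.14, 0.001, 0.978]
force: [0.6, -1.8, -2.4]
width: 13.1
gripper_force: 61.0
```

Request:
arm_command(series=[0, -2.5, 1.4, 0, 5, 0, -5, 2.8, 0, 10, 0, -7.5, 4.1, 0, 15, 0, -9.7, 5.3, 0, 20, 0, -11.2, 6.1, 0, 25])

```text
clock: 15.43
eef_pos: [479.8, -282.6, 260.5]
tool_rot: [3.141, 0.002, 0.534]
force: [0.1, 0.1, -1.5]
width: 12.5
gripper_force: 61.0
```

Request:
arm_command(series=[0, 0, 0, 1, 6, 0, 0, 0, 3, 12, 0, 0, 0, 5, 18, 0, 0, 0, 7, 24, 0, 0, 0, 9, 29])

```text
clock: 15.85
eef_pos: [480.5, -279.4, 169.5]
tool_rot: [-3.141, 0.002, 0.029]
force: [0.4, 0.7, -2.6]
width: 12.8
gripper_force: 61.0
```

```bash
python3 -c "
from h import *
s=monitor.read_state();print(s['eef_pos'],np.degrees(s['tool_rot']))
print(go((480,-280,95),2))
"
```

```text
[ 480.52893317 -279.40747175  169.46232479] [-1.79992962e+02  1.12614573e-01  1.68112337e+00]
(array([-0.04,  0.06,  7.45]), np.float64(-0.3))
```

Request:
arm_command(series=[0, 0, 0, 2, 0, 0, 0, 0, 4, 0, 0, 0, 0, 6, 0, 0, 0, 0, 7, 0, 0, 0, 0, 7.2, 0])

```text
clock: 16.27
eef_pos: [479.9, -278.4, 96.9]
tool_rot: [-3.139, 0.004, 0.035]
force: [-0.7, -0.3, -0.3]
width: 12.8
gripper_force: 61.0
```

Request:
arm_command(series=[0, 0.7, 0, 0.4, 0, 0, 1.4, 0, 0.7, 0, 0, 2.1, 0, 0.9, 0, 0, 2.8, 0, 1.1, 0, 0, 3.5, 0, 1.4, 0])

```text
clock: 16.68
eef_pos: [518.7, -277.9, 86.9]
tool_rot: [3.141, -0.002, 0.037]
force: [-3.2, 3.2, 24.9]
width: 12.8
gripper_force: 65.2
```

Request:
arm_command(series=[0, 0.7, 0, 0.3, 0, 0, 1.4, 0, 0.7, 0, 0, 2.1, 0, 1.1, 0, 0, 2.7, 0, 1.5, 0, 0, 3.2, 0, 1.8, 0])

```text
clock: 17.1
eef_pos: [557.2, -276.5, 72.8]
tool_rot: [3.139, -0.014, 0.038]
force: [6.3, 5.7, 27.6]
width: 13.0
gripper_force: 70.8
```

```bash
sed -i 's/def slope(f):/def slope(f,yw=56):/; s/np.radians(56);X/np.radians(yw);X/' h.py; python3 -c "
from h import *
slope('w9',1.7)"
```

```text
tilt 14.7 h 74.7 n 6853 tool r,lat 47.7 -237.1 lip r,z -5.9 0.5 red 1 [ 557.2 -276.5   72.8] [ 6.3  5.7 27.6]
```

Request:
arm_command(series=[0, 0.2, 0, 0.3, 0, 0, 0.5, 0, 0.6, 0, 0, 0.8, 0, 0.9, 0, 0, 1, 0, 1.2, 0, 0, 1, 0, 1.2, 0])

```text
clock: 17.57
eef_pos: [570.9, -276.7, 61.7]
tool_rot: [3.136, -0.02, 0.04]
force: [10.5, 3.1, 22.0]
width: 12.9
gripper_force: 73.6
```

```bash
python3 -c "
from h import *
slope('w10',1.7)"
```

```text
tilt 4.3 h 73.3 n 6271 tool r,lat 61.4 -237.6 lip r,z -7.9 1.9 red 7 [ 570.9 -276.7   61.7] [10.5  3.1 22. ]
```

Request:
arm_command(series=[0, 0.1, 0, 0.2, 0, 0, 0.1, 0, 0.4, 0, 0, 0.1, 0, 0.4, 0, 20, 0.1, 0, 0.4, 0, 50, 0.1, 0, 0.3, 0])

```text
clock: 18.03
eef_pos: [562.3, -276.5, 53.9]
tool_rot: [3.14, -0.004, 0.037]
force: [0.5, 0.1, -0.3]
width: 28.1
gripper_force: 0.0
```

Request:
arm_command(series=[60, 0, 0, 0, 0, 60, 0, 0, -0.3, 0, 60, 0, 0, -1.5, 0, 60, 0, 0, -4, 0, 60, 0, 0, -7.5, 0])

```text
clock: 18.45
eef_pos: [557.9, -274.8, 126.0]
tool_rot: [-3.139, 0.006, 0.035]
force: [1.2, -0.3, -0.3]
width: 51.1
gripper_force: 0.0
```

Request:
arm_command(series=[60, 0, 0, -3, 0, 70, 0, 0, -6, 0, 80, 0, 0, -8, 0, 80, 0, 0, -9, 0, 80, 0, 0, -9, 0])

```text
clock: 18.87
eef_pos: [560.7, -276.9, 219.9]
tool_rot: [3.14, -0.003, 0.035]
force: [-0.1, -0.8, -0.3]
width: 68.0
gripper_force: 0.0
```

```bash
python3 -c "
from h import *
s=shot('wrist','w11');print(s['eef_pos'],np.degrees(s['tool_rot']),s['force'])
P,u,v,c=cloud('w11')
b=(abs(P[:,0]-571)<100)&(abs(P[:,1]+277)<60)
m=b&(P[:,2]>78)&(P[:,2]<95);print('fin',rect(P[m]),np.percentile(P[m,2],[5,50,95]))
m=b&(P[:,2]>17)&(P[:,2]<32);print('walls',rect(P[m]),np.percentile(P[m,2],[5,50,95]))
m=b&(P[:,2]>-3)&(P[:,2]<10)&(abs(P[:,1]+277)<25);
for x in range(500,650,15):
  k=m&(abs(P[:,0]-x)<5)
  if k.sum()>9: print(x,np.median(P[k,2]).round(1),k.sum())
print(go((480.3,257,150),-11.8+0))
"
```

```text
[ 560.71531836 -276.90603556  219.88423368] [179.88702803  -0.19973659   2.01959279] [-0.0669136  -0.7996815  -0.28785023]
fin (array([ 579.1, -277.7]), array([43.8, 13.5]), 1.8) [85.26800418 86.67119397 87.8938217 ]
walls (array([ 578.9, -277.5]), array([150.1,  68.1]), 2.1) [19.81243717 22.75289167 24.1865715 ]
500 -1.0 267
515 2.8 320
530 2.9 323
545 2.9 217
560 2.8 43
590 2.9 228
605 2.9 389
620 3.0 402
635 3.0 422
(array([ -6.09, -53.55,   6.77]), np.float64(13.8))
```

Request:
arm_command(series=[80, -0.3, -3, 0, 0, 80, -0.7, -7, 0, 0, 80, -1.2, -11, 0, 0, 80, -1.7, -15, 0, 0, 80, -2.1, -19, 0, 0])

```text
clock: 19.33
eef_pos: [530.2, -84.8, 215.3]
tool_rot: [-3.141, 0.004, 0.035]
force: [1.1, 1.1, -0.2]
width: 68.7
gripper_force: 0.0
```

Request:
arm_command(series=[80, -0.5, -4, 0, 0, 80, -0.9, -8, 0, 0, 80, -1.4, -12, 0, 0, 80, -1.8, -16, 0, 0, 80, -2.3, -20, 0, 0])

```text
clock: 19.75
eef_pos: [500.3, 114.1, 215.6]
tool_rot: [3.141, 0.003, 0.035]
force: [0.4, 0.1, 0.6]
width: 68.3
gripper_force: 0.0
```

Request:
arm_command(series=[80, -0.5, -4, 0, 3, 80, -0.9, -8, 0, 6, 80, -1.3, -11.5, 0, 9, 80, -1.6, -13.5, 0, 12, 80, -1.7, -14.5, 0, 13.8])

```text
clock: 20.17
eef_pos: [477.3, 260.6, 214.6]
tool_rot: [3.139, 0.004, -0.202]
force: [-1.0, -1.1, -0.4]
width: 68.1
gripper_force: 0.0
```

Request:
arm_command(series=[80, 0, 0, 0.5, 0, 80, 0, 0, 2, 0, 80, 0, 0, 4, 0, 80, 0, 0, 5, 0, 80, 0, 0, 5, 0])

```text
clock: 20.58
eef_pos: [478.0, 254.7, 164.4]
tool_rot: [3.137, 0.005, -0.207]
force: [0.1, -0.5, -0.0]
width: 68.4
gripper_force: 0.0
```

```bash
python3 -c "
from h import *
s=shot('wrist','w12');print(s['eef_pos'],np.degrees(s['tool_rot']),s['qpos'].round(2))
P,u,v,c=cloud('w12')
b=(abs(P[:,0]-480)<70)&(abs(P[:,1]-257)<70)
m=b&(P[:,2]>54)&(P[:,2]<70);print('bar',rect(P[m]),np.median(P[m,2]),m.sum())
m=b&(P[:,2]>24)&(P[:,2]<36);print('disc',rect(P[m]))
q=P[b&(P[:,2]>54)&(P[:,2]<70)][:,:2]; w,V=np.linalg.eigh(np.cov(q.T));print(np.degrees(np.arctan2(*V[::-1,1])))
print(go((480.3,257,100),-11.8))
"
```

```text
[478.03288004 254.68788787 164.39883445] [179.76113024   0.26117986 -11.84617339] [-1.09  0.74  0.91  1.9  -0.76  0.89 -1.57]
bar (array([480.9, 258.1]), array([17.8, 68.8]), 77.5) 60.647839336680065 1752
disc (array([480.6, 258.6]), array([106.9, 106.5]), 79.6)
167.4463109598787
(array([ 0.09, -0.24,  6.59]), np.float64(-0.1))
```

Request:
arm_command(series=[80, 0.1, -0.2, 2, 0, 80, 0.2, -0.4, 5, 0, 80, 0.2, -0.4, 8, 0, 80, 0.2, -0.4, 11, 0, 80, 0.2, -0.4, 12.3, 0.3])

```text
clock: 21.05
eef_pos: [481.7, 259.3, 42.0]
tool_rot: [3.14, 0.003, -0.211]
force: [-0.5, 0.4, 0.9]
width: 68.2
gripper_force: 0.0
```

Request:
arm_command(series=[80, 0, 0, 0.4, 0, 60, 0, 0, 0.6, 0, 0, 0, 0, 0.6, 0, 0, 0, 0, 0.6, 0, 0, 0, 0, 0.6, 0])

```text
clock: 21.47
eef_pos: [483.8, 260.2, 39.7]
tool_rot: [-3.14, -0.002, -0.21]
force: [-0.3, -0.9, 0.7]
width: 19.7
gripper_force: 0.2
```

Request:
arm_command(series=[0, 0, 0, 0, 0, 0, 0, 0, 0, 0, 0, 0, 0, 0, 0, 0, 0, 0, -1, 0, 0, 0, 0, -3, 0])

```text
clock: 21.88
eef_pos: [481.2, 259.9, 67.8]
tool_rot: [3.14, 0.003, -0.21]
force: [0.0, 0.4, -1.7]
width: 16.5
gripper_force: 58.7
```

Request:
arm_command(series=[0, 0, 0, -3, 0, 0, 0, 0, -6, 0, 0, 0, 0, -9, 0, 0, 0, 0, -12, 0, 0, 0, 0, -13.2, 0])

```text
clock: 22.3
eef_pos: [484.4, 260.1, 204.7]
tool_rot: [-3.138, -0.004, -0.211]
force: [1.0, 0.1, -1.0]
width: 16.7
gripper_force: 58.8
```

Request:
arm_command(series=[0, 0.4, 1.5, 0, 0, 0, 1.2, 4, 0, 0, 0, 2.2, 7.5, 0, 0, 0, 3.2, 11, 0, 0, 0, 4.2, 14.5, 0, 0])

```text
clock: 22.72
eef_pos: [492.8, 108.4, 200.3]
tool_rot: [3.142, 0.001, -0.209]
force: [0.7, -0.9, -2.0]
width: 17.0
gripper_force: 58.8
```

Request:
arm_command(series=[0, 1, 3.5, 0, -2, 0, 2, 7, 0, -5, 0, 2.9, 10, 0, -8, 0, 3.6, 12.5, 0, -11, 0, 4.2, 14.5, 0, -14])

```text
clock: 23.13
eef_pos: [503.6, -43.8, 200.5]
tool_rot: [3.141, 0.0, 0.034]
force: [0.3, 0.9, -1.7]
width: 16.9
gripper_force: 58.8
```

Request:
arm_command(series=[0, 0, 0, 0, -6, 0, 0, 0, 0, -12, 0, 0, 0, 0, -18, 0, 0, 0, 0, -24, 0, 0, 0, 0, -28])

```text
clock: 23.55
eef_pos: [503.8, -41.1, 200.3]
tool_rot: [-3.141, 0.0, 0.527]
force: [-0.1, -0.1, -2.1]
width: 16.7
gripper_force: 58.8
```

Request:
arm_command(series=[0, 0, 0, 0, 0, 0, 0, 0, 0, 0, 0, 0, 0, 0, 0, 0, 0, 0, 0, 0, 0, 0, 0, 0, 0])

```text
clock: 23.97
eef_pos: [504.2, -41.1, 200.2]
tool_rot: [3.142, 0.0, 0.522]
force: [0.7, 0.0, -2.7]
width: 16.5
gripper_force: 58.9
```

```bash
python3 -c "
from h import *
s=shot('wrist','w13');print(s['eef_pos'],np.degrees(s['tool_rot']),s['qpos'].round(2))
shot('side','s5');shot('top','t5')
a=cv2.imread('pics/s5.png')[150:300,180:330];b=cv2.imread('pics/w13.png')
cv2.imwrite('pics/v5.png',np.hstack([cv2.resize(a,(300,300)),cv2.resize(b,(400,300))]))
P,u,v,c=cloud('w13')
d=np.hypot(*(P[:,:2]-s['eef_pos'][:2]).T)
h,e=np.histogram(P[d<65,2],bins=np.arange(80,240,3));print([(int(x),int(n)) for x,n in zip(e,h) if n>150])
for f in('t5','s5'):
  P,u,v,c=cloud(f);d=np.hypot(*(P[:,:2]-s['eef_pos'][:2]).T)
  h,e=np.histogram(P[d<60,2],bins=np.arange(80,240,3));print([(int(x),int(n)) for x,n in zip(e,h) if n>20])
print(go((502.5,-41,200),30))
"
```

```text
[504.21359516 -41.08182005 200.20584845] [1.79997993e+02 2.18139695e-02 2.98943389e+01] [-0.44  0.56  0.7   1.96 -0.49  0.8  -0.51]
[(107, 1560), (185, 645), (188, 15672), (206, 178), (209, 200), (212, 220), (215, 258), (218, 2856), (221, 3068), (224, 247), (227, 223), (230, 177), (233, 292), (236, 517)]
[(107, 30), (110, 29), (185, 55), (188, 142), (191, 89)]
[(80, 81), (83, 50), (86, 83), (89, 56), (92, 50), (95, 51), (98, 38), (101, 63), (104, 70), (107, 234), (110, 231), (161, 25), (164, 34), (167, 33), (185, 35), (188, 447), (191, 266), (194, 28), (197, 24), (200, 28), (203, 26), (206, 33), (209, 28), (212, 41), (215, 26), (218, 40), (221, 80), (224, 27)]
(array([-0.15, -0.09,  0.02]), np.float64(-0.1))
```

View pics/v5.png

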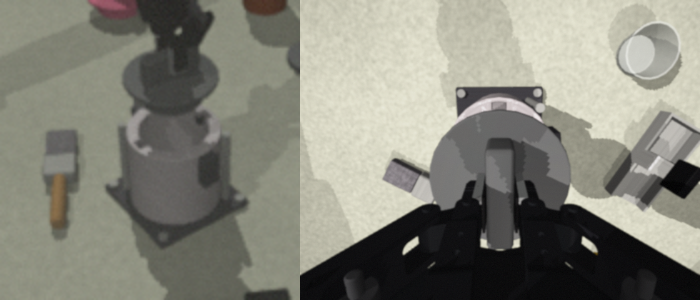

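The side crop shows the lid level above the canister, with a slot at (138,150). The wrist crop shows the bar (500,190) in line with the slot at (500,105). I'll check centre offsets numerically.

```bash
python3 -c "
from h import *
P,u,v,c=cloud('w13')
b=np.hypot(P[:,0]-504,P[:,1]+41)<90
m=b&(abs(P[:,2]-189.5)<3);print('disc',cv2.minEnclosingCircle(P[m,:2].astype(np.float32)))
m=b&(P[:,2]>217)&(P[:,2]<224)
q=P[m,:2];w,V=np.linalg.eigh(np.cov(q.T));print('bar',q.mean(0),np.degrees(np.arctan2(*V[::-1,1])),rect(P[m]))
# rim & slots: polar look from side0/top0
for f in('top0','side0','w2','w4','w12','w11'):
  P,u,v,c=cloud(f)
  m=(abs(P[:,2]-109.5)<3.5)&(np.hypot(P[:,0]-502.7,P[:,1]+41)<57)
  Q=P[m]
  if len(Q)<40: continue
  h=cv2.minEnclosingCircle(Q[:,:2].astype(np.float32));cx=np.array([502.7,-41])
  r=np.hypot(*(Q[:,:2]-cx).T);an=np.degrees(np.arctan2(Q[:,1]-cx[1],Q[:,0]-cx[0]))%180
  g=[int(((r>43)&(r<49.5)&(abs(an-k)<2)).sum()) for k in range(10,52,3)]
  print(f,len(Q),h,circ(Q),g)
"
```

```text
disc ((501.5668640136719, -41.342262268066406), 53.83369445800781)
bar [505.20806098 -39.34475017] -150.10886351851877 (array([501.5, -38.7]), array([69.5, 41.6]), 11.5)
top0 478 ((502.93658447265625, -40.381591796875), 56.579593658447266) (array([503. , -40.9]), 49.5) [6, 3, 7, 5, 1, 0, 0, 0, 0, 0, 2, 5, 4, 5]
side0 562 ((502.8724060058594, -40.93564224243164), 56.89409255981445) (array([505. , -41.9]), 48.9) [6, 5, 4, 6, 2, 2, 1, 1, 1, 2, 4, 2, 5, 7]
w11 3048 ((502.2609558105469, -41.67107009887695), 56.721988677978516) (array([503.4, -42.6]), 48.1) [15, 20, 24, 35, 7, 0, 0, 0, 0, 1, 16, 18, 23, 21]
```

Request:
arm_command(series=[0, 0.1, 0, 1, -0.5, 0, 0.1, 0, 2.3, -0.5, 0, 0.1, 0, 3.6, -0.5, 0, 0.1, 0, 4.6, -0.5, 0, 0.1, 0, 5.2, -0.5])

```text
clock: 24.53
eef_pos: [504.4, -40.4, 146.7]
tool_rot: [-3.14, 0.002, 0.531]
force: [-0.1, -0.7, -0.9]
width: 16.9
gripper_force: 58.9
```

Request:
arm_command(series=[0, 0, 0, 0.3, 0, 0, 0, 0, 0.6, 0, 0, 0, 0, 0.9, 0, 0, 0, 0, 1.2, 0, 0, 0, 0, 1.2, 0])

```text
clock: 24.95
eef_pos: [505.1, -40.6, 136.1]
tool_rot: [-3.141, 0.0, 0.531]
force: [-1.2, 0.6, -0.9]
width: 16.8
gripper_force: 58.9
```

Request:
arm_command(series=[0, 0, 0, 0.2, 0, 0, 0, 0, 0.4, 0, 0, 0, 0, 0.6, 0, 0, 0, 0, 0.8, 0, 0, 0, 0, 0.9, 0])

```text
clock: 25.37
eef_pos: [505.1, -40.6, 127.0]
tool_rot: [-3.141, 0.0, 0.531]
force: [-0.5, -0.5, -1.1]
width: 16.7
gripper_force: 58.9
```

Request:
arm_command(series=[0, 0, 0, 0.1, 0, 0, 0, 0, 0.2, 0, 0, 0, 0, 0.3, 0, 0, 0, 0, 0.3, 0, 0, 0, 0, 0.3, 0])

```text
clock: 25.78
eef_pos: [505.2, -40.6, 125.8]
tool_rot: [-3.141, -0.001, 0.531]
force: [-5.2, 1.0, 14.9]
width: 16.7
gripper_force: 61.2
```

```bash
python3 -c "
from h import *
s=monitor.read_state();print(s['eef_pos'],np.degrees(s['tool_rot']),s['force'],s['torque'])
for f,n in(('side','s6'),('wrist','w14')):
  shot(f,n);P,u,v,c=cloud(n);d=np.hypot(*(P[:,:2]-[502.7,-41]).T)
  h,e=np.histogram(P[d<53,2],bins=np.arange(80,160,2));print([(int(x),int(n)) for x,n in zip(e,h) if n>20])
"
```

```text
[505.17058903 -40.63097784 125.82460908] [-1.79948328e+02 -8.22822832e-02  3.04199510e+01] [-5.16048445  1.01694675 14.87470042] [0.27005977 0.87235223 0.00294681]
[(112, 33), (114, 229), (116, 320), (118, 63), (134, 23), (138, 22), (140, 23), (146, 51), (148, 30)]
[(112, 1152), (114, 14254), (116, 529), (118, 24), (120, 40), (122, 29), (124, 37), (126, 46), (128, 69), (130, 95), (132, 105), (134, 133), (136, 137), (138, 140), (140, 169), (142, 195), (144, 1024), (146, 4617), (148, 251), (150, 168), (152, 167), (154, 135), (156, 114)]
```

Request:
arm_command(series=[0, 0, 0, -0.1, 3, 0, 0, 0.03, -0.1, 7, 0, 0, 0.05, -0.1, 11, 0, 0, 0.07, -0.1, 15, 0, -0.02, 0.08, -0.1, 20])

```text
clock: 26.3
eef_pos: [505.7, -40.3, 125.9]
tool_rot: [-3.14, -0.001, 0.18]
force: [-1.3, 2.6, 3.5]
width: 16.7
gripper_force: 59.8
```

```bash
cat >> h.py <<'E'
def bar(n):
    s=shot('wrist',n);P,u,v,c=cloud(n)
    m=(np.hypot(*(P[:,:2]-s['eef_pos'][:2]).T)<50)&(abs(P[:,2]-147)<4)&(c.max(1)-c.min(1)<25)&(c.sum(1)>150)
    q=P[m,:2].astype(np.float32); k=cv2.fitLine(q,cv2.DIST_HUBER,0,.01,.01).ravel()
    print('bar',np.degrees(np.arctan2(k[1],k[0])),m.sum(),s['eef_pos'],'tool',np.degrees(s['tool_rot']),s['force'].round(1),s['torque'].round(3))
E
python3 -c "
from h import *
bar('w15')"
```

```text
bar 10.905966 5538 [505.73787641 -40.31503134 125.86873468] tool [-1.79887161e+02 -5.35447865e-02  1.03214601e+01] [-1.3  2.6  3.5] [0.626 0.032 0.222]
```

Request:
arm_command(series=[0, 0, 0.02, 0, 4, 0, 0, 0.03, 0, 9, 0, 0, 0.05, 0, 14, 0, 0, 0.07, 0, 19, 0, 0, 0.09, 0, 22])

```text
clock: 26.77
eef_pos: [506.5, -40.7, 125.9]
tool_rot: [-3.139, -0.001, -0.203]
force: [0.4, 3.9, 4.8]
width: 16.7
gripper_force: 59.9
```

Request:
arm_command(series=[0, 0, 0, 0, 1, 0, 0, 0, 0, 2, 0, 0, 0, 0, 2.3, 0, 0, 0, 0, 2.3, 0, 0, 0, 0, 2.3])

```text
clock: 27.18
eef_pos: [506.6, -40.8, 125.9]
tool_rot: [-3.139, -0.001, -0.24]
force: [0.6, 4.6, 6.0]
width: 16.8
gripper_force: 59.8
```

```bash
python3 -c "
from h import *
bar('w16'); s=shot('side','s7');shot('top','t7')
a=cv2.imread('pics/s7.png')[150:300,180:330];b=cv2.imread('pics/w16.png')
cv2.imwrite('pics/v6.png',np.hstack([cv2.resize(a,(300,300)),cv2.resize(b[0:420],(500,375))[:300]]))
P,u,v,c=cloud('w16');d=np.hypot(*(P[:,:2]-[502.7,-41]).T)
Q=P[(d>58.5)&(d<66)&(abs(P[:,2]-109)<5)];an=np.degrees(np.arctan2(Q[:,1]+41,Q[:,0]-502.7));print(np.histogram(an,bins=np.arange(-180,181,5)) [0])
"
```

```text
bar -13.790356 5506 [506.59390493 -40.83631156 125.88754833] tool [-1.79854305e+02 -5.71029900e-02 -1.37391655e+01] [0.6 4.6 6. ] [ 0.706 -0.118  0.224]
[  0   0   0   0   0   0   0   0   0   0   0   0   0   0   0   0   0   0
   0   0   0   0   0  74 139 150 152  84   0   0   0   0  60 155  48   0
   0   0   0   0   0   0   0   0   0   0   0   0   0   0   0   0   0   0
   0   0   0   0   0   0   0   0   0   0   0   0   0   0   0   1   0   0]
```

View pics/v6.png

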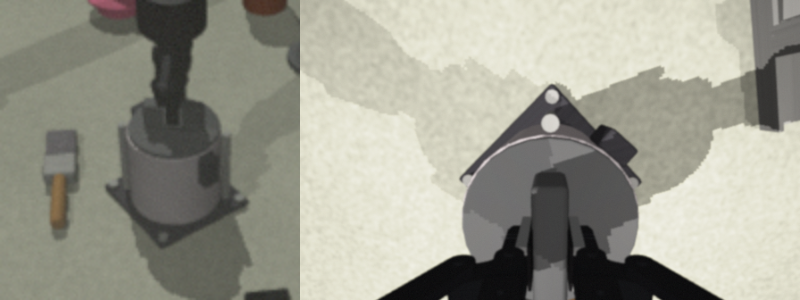

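The wrist crop shows the bar (550,200) pointing at the round post (550,123), measured within about 1°. The side crop shows the lid flat on the rim. Handing in now.

```bash
python3 -c "
from cell import workorder
print(workorder.finish_job())"
```

```text
the job is handed in; nothing more can be done
None
```

I tipped all four tablets into the canister, set the empty tray upright about 60 mm from where it started, and handed the job in at about 27 s with the lid flat on the rim, still gripped half-way, its bar within about 1° of the post.

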